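Push an instrument module up into its sloped bench cradle

ROBOT

A 6-joint arm with a two-finger parallel gripper is mounted at the origin on the work surface. World frame = base frame: x ahead of the robot, y to its left, z up, the work surface at z = 0. Lengths are in mm, angles in rad, forces in N, time in s.
With the tool pointing down it reaches from about 325 to 775 mm from the base axis. Payload 9.3 kg.
Tool frame: the origin (TCP) lies at the very end of the fingers, on their centre line; the grasp point (between the pads) lies 19 mm behind it (arm.pinch_z is the distance from the TCP to the grasp point, in mm); x points along the fingers, y is the direction in which the jaws open and shut, and the axes are right-handed (so a half turn about x gives the same grasp; the last joint's range is limited). The gripper opens to 85 mm and grips with 20 to 120 N. Pads are 22 mm wide; open, the fingers measure 114 mm over their backs; the gripper's body (76 mm by 85 mm) begins 54 mm behind the grasp point. The pads swing forward as they close: fully open they stand 13 mm farther back than shut.
Start: joints at [-1.399, 0.259, 0.021, 1.334, 0, 1.418], TCP at [175.509, -521.242, 231.279] pointing down, gripper open.
Joint ranges: [-3.04, 3.04], [-0.91, 1.82], [-1.04, 1.36], [-1.92, 1.95], [-1.52, 1.45], [-3.14, 3.14]. Speed limits (rad/s): [2.22, 2.22, 2.79, 3.14, 3.14, 3.14].

INTERFACE

Orientations are given as a unit quaternion [w, x, y, z].
In Python, from station import monitor, eyes, arm, models gives the robot as it stands.
- The arm moves only by the shell command python3 -m jog 'ROWS' [FORCE]. ROWS is JSON, a list that holds one entry, the list of rows, each a list of 7 numbers: the finger opening in m, from 0 to 0.0854, then the shift along the tool's x, y, z in m, then the turn, a rotation vector about the tool's x, y, z in rad. A call has 1 to 12 rows; each row is the pose to reach, as a shift and turn from the pose commanded when the call began, along the tool's axes at that moment; what a row does not reach only later rows make up. A row lasts 1/8 s, in which the tool goes at most 62.5 mm and 10.7 degrees, less where a joint would pass 70% of its speed; a pose out of reach is approached as far as the arm can. A call with a gripper value outside its range is refused whole. The fingers move at their own pace and stop on an object; FORCE is the grip in N (left out, the last holds). Time passes only in rows, so rows that repeat a pose let the fingers close. It gives the time, the measured TCP pose, the force and the opening at its end, in the units of the state.
- monitor.get_state(): the state, without advancing time (a new reading comes with each control period).
- eyes.camera(name): name is "side" or "top" or "wrist"; returns a dict with "color" (480x640x3 uint8, blue, green, red), "K" (3x3 intrinsics, pixels), "k1" (the pictures are not rectified: a ray, as slopes to the right and down, at radius r is drawn at 1 + k1 r^2 times it, then the intrinsics apply), "R" (3x3) and "t" (3): a world point X has camera coordinates R X + t; the wrist camera has in their place "mount" (4x4, takes a point from camera to tool coordinates, whose origin is the TCP and whose axes are the tool frame's). Camera axes: x right, y down, z forward; pixel columns grow to the right and rows downward; lengths in mm; the calibration is good to about 2 mm. A picture is of the moment at which its call begins: read the wrist's pose just before it. There is no depth.
- arm.job_done(): hands the job in, once; it reports no verdict.
Trained networks look in the newest picture that a camera, given by its name, has taken for a name from the list of things; names that differ only in an ending like _2 or _b are one class to them, and where a whole thing is asked for, a point or a joint stands for the part that bears it (a point fixed in the world has none). Each returns a list of dicts, best first, with "p" (0 to 1); they miss things now and then, are a little off and sometimes report something else, mostly with a low value. They report only what shows in the picture. A call takes as long as a camera call. They do not tell look-alikes from the thing itself.
- models.recognise(camera, label): "extent" ([left, top, right, bottom] as shares, 0 to 1, of the picture: columns of its width, rows of its height, round what is visible of it).
The state is a dict: "time_s": time; "joint_positions": joint angles; "dq": joint speeds; "joint_torque": joint torques, N m; "tcp_pos": TCP position; "tcp_rot": TCP orientation; "wrist_force": force on the tool from outside, world axes, zero at the start; "wrist_torque": the same for the moment, N m; "grip_width": finger opening in mm.
Only numpy, scipy, OpenCV 4.12 (cv2) and the standard library are available. Lean on these libraries where they do the work, as an engineer would, in place of code of your own. Each camera call takes 0.05 s, during which the arm holds its last target. There are 200 camera calls.

TASK

Put the loose metal instrument module on the level foot of the sloped cradle, in line with the ramp, and let go of it; then push it from behind, sliding it up the ramp between the rails and under the crossbar, until its rear edge drops down behind the lip and it lies flat in the bed. Push gently: never ram it hard against the cradle or its end stop. Do not lift it off the ramp, and leave the other things on the bench where they are.

Things in the scene. Friction and masses are not known exactly. Their poses are not given: they have to be found in the camera images.
- module_mid (a point): centre (half-way along, across and up) of the loose instrument module: plain aluminium box with black end caps, 100 mm long (x), 56 wide (y), 42 tall (z), 0.4 to 0.65 kg. It starts flat on the bench between robot and cradle, its x within 0.5 rad of the cradle's x. Either end may lead. Grip it across its 56 mm width.
- dock: the aluminium cradle, fixed to the bench (its place varies). Origin on the bench, on the cradle's centre line, below the lip; x = the level direction in which the ramp climbs (roughly to the robot's right), z up. Level foot from x = -248 to -124 mm, then the ramp.
- foot (a point): centre of the top of the cradle's level foot: a plain slab 125 mm long, 90 wide, 12 mm above the bench, nothing standing on or beside it. Axes as the dock's.
- ramp: the sloping part, origin 33.5 mm above the dock's. x = up the slope (0.244 rad above level), y across, z square to it. Surface at z = 9 mm from x = -125 (flush with the foot) to -10 mm, then the lip plate at z = 7 mm as far as the lip, then the bed at z = 0. Module centre: z = 30 mm on the ramp, 21 mm when seated. The push up the ramp alone takes 2 to 10 N by a pusher square to the slope, low on the rear; one moving level, or on the top edge, drags it down and jams.
- mouth (a point): where foot and ramp meet, on the centre line (ramp x = -125 mm, z = 9). Rails flare in from y = +-46 mm here to +-32.5 mm at ramp x = -90 and run on to the upper end, 6 mm thick, tops at ramp z = 25 mm.
- lip_range (a point): middle of the lip's possible places (ramp x = 25 mm, z = 7). The lip is the sharp upper end of a steel plate, with a 7 mm drop to the bed beyond it. Plate and end stop are clamped as one anywhere within 50 mm: the lip lies at ramp x = 0 to 50 mm, not measured. Friction on the pusher can hold the module's rear up; it then drops when the pusher is drawn back.
- stop_range (a point): middle of the end stop's possible places (ramp x = 128 mm, z = 16). The black rubber stop, 58 mm wide, 30 high, always starts 103 mm uphill of the lip: 3 mm to spare for the module. Pushed, it adds about 5 N of steady friction over 3 mm of give, does not spring back, then is solid.
- crossbar (a point): middle of the bar across the rails (ramp x = 90 mm, z = 66), 12 mm along the slope, 8 mm thick, 77 mm long: its underside is 62 mm and its top 70 mm over the bed. The module slides in under it.
- module: the same module, its origin at the centre of its underside, 21 mm below module_mid, axes the same
- adapter_a: a small turned steel coaxial adapter, 20 mm across and 34 tall, standing on the bench (not to be disturbed)
- adapter_b: a small turned brass coaxial adapter, 20 mm across and 34 tall, standing on the bench (not to be disturbed)
- meter: a power sensor 118 mm long, 50 wide, 48 tall, pale barrel with black end caps, lying on the bench (not to be disturbed)
- tester: a flat pocket tester with a dark screen, 75 x 55 x 14 mm, lying on the bench (not to be disturbed)
- wrench: an open spanner 130 mm long, lying on the bench (not to be disturbed)
- filter_board: a small green circuit board 75 x 50 x 8 mm beyond the cradle (not to be disturbed)
- cap_dish: a white round dish, 70 mm across and 25 tall, beyond the cradle (not to be disturbed)
Mind the look-alikes: they are no part of the job. Leave any orange or yellow look-alike of the module alone.

How it is judged (in metres and radians):
On the way, in this order (a step that is already met when the one before it is completed fails the run):
1. the module stands on the level foot, in line with the ramp, let go (x of module_mid in the frame of dock between -0.25 and -0.13 m and z of module_mid in the frame of dock between 0.028 and 0.045 m and y of module_mid in the frame of dock between -0.03 and 0.03 m and angle between the x axis of module_mid and the x axis of dock, either way round below 0.35 rad and contact force between the fingers and module below 0.2 N and linear speed of module below 0.02 m/s), for 0.2 s.
2. the module has been slid wholly on to the ramp and is on its way up (x of module_mid in the frame of ramp between -0.065 and 0.03 m and z of module_mid in the frame of ramp between 0.02 and 0.036 m and angle between the z axis of module_mid and the z axis of ramp, either way round below 0.08 rad), for 0.05 s.
At the end, for the whole second after the job is handed in: The module lies flat in the cradle's bed between the rails, its rear edge down behind the lip (centre within about 2 mm of its seated height of 21 mm over the bed, parallel to the slope within 0.03 rad), at rest (x of module_mid in the frame of ramp between 0.047 and 0.12 m and z of module_mid in the frame of ramp between 0.018 and 0.0232 m and y of module_mid in the frame of ramp between -0.008 and 0.008 m and angle between the z axis of module_mid and the z axis of ramp, either way round below 0.03 rad and linear speed of module below 0.01 m/s); the robot touches nothing.
It fails at once if the module is pushed so hard on the ramp that it presses on the cradle or its end stop with more than 25 N in all (x of module_mid in the frame of ramp above -0.09 m and contact force between module and dock above 25 N and contact force between any of the fingers, the arm and module above 12 N).
It fails at once if the module is lifted off the ramp, 12 to 40 mm above it between the rails (x of module_mid in the frame of ramp between -0.07 and 0.12 m and y of module_mid in the frame of ramp between -0.03 and 0.03 m and z of module_mid in the frame of ramp between 0.042 and 0.07 m).
It fails at once if another thing on the bench is moved by more than 30 mm (distance of any of adapter_a, adapter_b, meter, tester, wrench, filter_board, cap_dish from where it was at the start of the episode above 0.03 m).
It also fails if it takes over 72 s, if anything falls off the work surface, if the arm or the gripper's body presses on something with over 40 N, if the wrist force passes 120 N, or if a joint passes its speed limit or range.

## Working session

There is one attempt and no reset: what is moved stays moved. The work goes in short steps, Python scripts to look and compute and a shell command to move; the robot and the scene stay as the last step left them, time stands still between calls to the robot, and variables do not carry over. Pictures are saved under pics/ and viewed, about 8 in all and at most 12, crops included, and the job is handed in when it is done.

```bash
ls; mkdir -p pics; cat > h.py <<'E'
import numpy as np, cv2
from station import monitor, eyes, arm, models
from scipy.spatial.transform import Rotation as Rn
def rot(q): return Rn.from_quat([q[1],q[2],q[3],q[0]]).as_matrix()
def cam(name):
    s=monitor.get_state(); c=eyes.camera(name)
    c={k:(np.array(v) if k!='k1' else v) for k,v in c.items()}
    if name=='wrist':
        T=np.eye(4);T[:3,:3]=rot(s['tcp_rot']);T[:3,3]=s['tcp_pos']
        M=np.linalg.inv(T@c['mount']); c['R']=M[:3,:3]; c['t']=M[:3,3]
    return c
def proj(c,X):
    p=np.atleast_2d(X)@c['R'].T+c['t']; s=p[:,:2]/p[:,2:]
    s=s*(1+c['k1']*(s**2).sum(1,keepdims=True))
    return s*[c['K'][0,0],c['K'][1,1]]+c['K'][:2,2]
def ray(c,uv):
    d=(np.array(uv,float)-c['K'][:2,2])/[c['K'][0,0],c['K'][1,1]]; s=d.copy()
    for _ in range(20): s=d/(1+c['k1']*(s@s))
    return -c['R'].T@c['t'], c['R'].T@np.append(s,1)
def onz(c,uv,z):
    o,d=ray(c,uv); return o+d*(z-o[2])/d[2]
E
python3 - <<'E'
from h import *
for n in ['side','top']:
    c=cam(n); cv2.imwrite(f'pics/{n}0.png',c['color']); print(n,(-c['R'].T@c['t']).round(),c['K'][0,0])
    for l in ['module','dock','adapter_a','meter','tester','wrench','filter_board','cap_dish','foot','mouth','crossbar','lip_range']:
        try:
            for r in models.recognise(n,l)[:3]:
                e=np.array(r['extent'])*[640,480,640,480]; print(l,round(r['p'],2),e.round())
        except Exception as x: print(l,x)
print(monitor.get_state())
E
```

```text
pics
side [513. 804. 936.] 522.9484689981361
module 0.96 [413. 304. 473. 352.]
module 0.81 [363. 276. 389. 319.]
module 0.74 [391. 237. 429. 285.]
dock 0.9 [254. 191. 302. 365.]
dock 0.75 [340. 387. 349. 404.]
adapter_a 0.6 [255. 190. 306. 360.]
adapter_a 0.54 [340. 388. 348. 404.]
adapter_a 0.45 [418. 366. 428. 377.]
meter 0.59 [360. 275. 387. 321.]
meter 0.58 [339. 149. 385. 179.]
meter 0.17 [259. 190. 308. 310.]
tester 0.87 [401. 181. 423. 206.]
wrench 0.65 [367. 386. 419. 445.]
wrench 0.4 [257. 191. 308. 310.]
filter_board 0.7 [214. 216. 246. 247.]
cap_dish 0.81 [195. 295. 225. 323.]
foot 0.81 [255. 193. 302. 362.]
mouth 0.55 [255. 189. 304. 305.]
crossbar 0.95 [254. 192. 306. 313.]
crossbar 0.59 [400. 179. 425. 205.]
crossbar 0.2 [341. 386. 350. 405.]
lip_range 0.94 [258. 192. 307. 312.]
lip_range 0.69 [359. 276. 386. 326.]
top [ 271.  -14. 1271.] 563.9813329654515
module 0.93 [285. 299. 335. 335.]
module 0.81 [229. 265. 275. 295.]
module 0.81 [204. 324. 241. 374.]
dock 0.89 [179. 148. 366. 228.]
dock 0.18 [232. 148. 372. 219.]
adapter_a 0.52 [182. 327. 185. 333.]
adapter_a 0.49
[... 591 characters left out ...]
. 122. 238. 146.]
{'time_s': 1.3, 'joint_positions': array([-1.39860450e+00,  2.58579907e-01,  2.14914187e-02,  1.33369855e+00,
        1.29697603e-05,  1.41823225e+00]), 'dq': array([ 0.00038246, -0.00148612,  0.00083912, -0.00050021,  0.00020877,
       -0.00095488]), 'joint_torque': array([ 7.70268198e-04, -5.55376554e+01,  3.44724190e+01,  1.78277209e-03,
       -1.57239565e-04,  1.30307515e-05]), 'tcp_pos': array([ 175.50918557, -521.23687756,  231.28626464]), 'tcp_rot': array([ 0.1143179 ,  0.69780986,  0.11431142, -0.69780063]), 'wrist_force': array([ 0.72641375, -0.77641541, -0.18026438]), 'wrist_torque': array([ 0.02044615, -0.05555351, -0.04294923]), 'grip_width': 85.7346271225287}
```

```bash
python3 - <<'E'
import cv2
t=cv2.imread('pics/top0.png'); s=cv2.imread('pics/side0.png')
cv2.imwrite('pics/topc.png',cv2.resize(t[100:400,100:500],None,fx=2,fy=2,interpolation=cv2.INTER_CUBIC))
cv2.imwrite('pics/sidec.png',cv2.resize(s[130:430,180:500],None,fx=2,fy=2,interpolation=cv2.INTER_CUBIC))
E
```

```text
(no output)
```

View pics/topc.png

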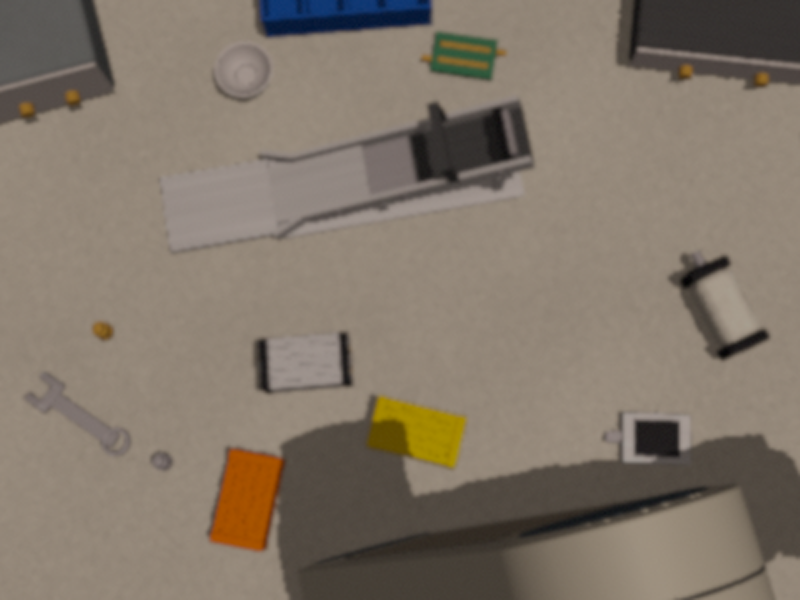

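View pics/sidec.png

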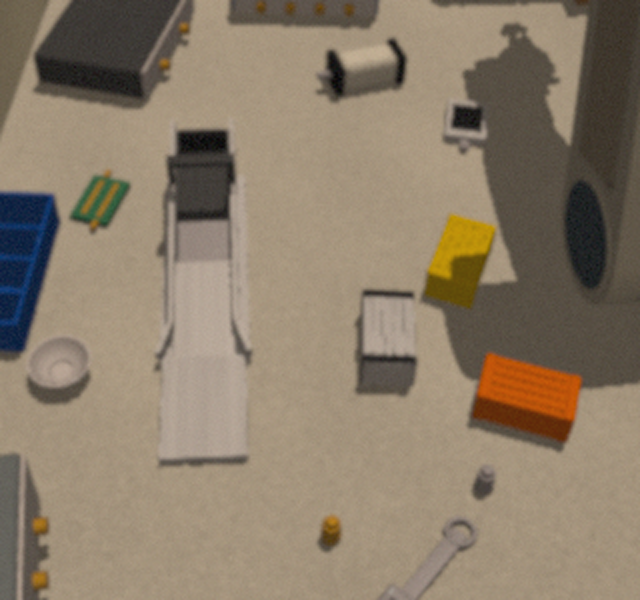

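Loose silver box with black caps: top picture full px (252,281). Look-alikes: yellow (309,316), orange (223,349), and the barrel-shaped meter (462,254). By the description, the silver one is the module, and the crops confirm it. In the top view the plate/bed edge (lip) shows at about crop (413,160).

```bash
cat >> h.py <<'E'
a=0.244; RR=Rn.from_euler('y',-a).as_matrix()
def dockW(p,X): # p=x,y,yaw
    return np.atleast_2d(X)@Rn.from_euler('z',p[2]).as_matrix().T+[p[0],p[1],0]
def rampW(p,X): return dockW(p,np.atleast_2d(X)@RR.T+[0,0,33.5])
E
python3 - <<'E'
from h import *
from scipy.optimize import least_squares
T=cam('top');S=cam('side')
tf=lambda l:np.array(l)/2+100
sf=lambda l:np.array(l)/2+[180,130]
dt=[[-248,45,12],[-248,-45,12]]; rt=[[90,38.5,70],[90,-38.5,70],[-125,46,25],[-125,-46,25]]
ut=tf([[163,178],[173,250],[436,105],[450,178],[262,157],[281,236]])
us=sf([[160,460],[246,457]])
def f(p): return np.r_[(proj(T,np.r_[dockW(p,dt),rampW(p,rt)])-ut).ravel(),(proj(S,dockW(p,dt))-us).ravel()]
o=least_squares(f,[500,0,-1.5],loss='soft_l1'); print('dock',o.x,f(o.x).reshape(-1,2).round(1).tolist())
m=[[-50,28,42],[50,28,42],[50,-28,42],[-50,-28,42]]
mt=tf([[258,340],[347,333],[351,385],[265,391]]); ms=sf([[363,355],[363,292],[413,292],[415,357]])
g=lambda p:np.r_[(proj(T,dockW(p,m))-mt).ravel(),(proj(S,dockW(p,m))-ms).ravel()]
q=least_squares(g,[350,50,-1.5],loss='soft_l1'); print('module',q.x,g(q.x).reshape(-1,2).round(1).tolist())
np.save('dock.npy',o.x);np.save('mod.npy',q.x)
# lip: intersect pixel with plane y=0 ramp -> search x
for x in range(-20,61,10): print(x,((proj(T,rampW(o.x,[x,0,7]))[0]-100)*2).round(), ((proj(T,rampW(o.x,[x,0,0]))[0]-100)*2).round())
img=T['color'].copy()
def poly(X):cv2.polylines(img,[np.round(proj(T,X)*16).astype(int)],True,(0,0,255),1,shift=4)
poly(dockW(q.x,m));poly(dockW(o.x,[[-248,45,12],[-124,45,12],[-124,-45,12],[-248,-45,12]]))
poly(rampW(o.x,[[84,38.5,70],[96,38.5,70],[96,-38.5,70],[84,-38.5,70]]))
poly(rampW(o.x,[[-90,32.5,25],[110,32.5,25],[110,-32.5,25],[-90,-32.5,25]]))
cv2.imwrite('pics/ov.png',cv2.resize(img[130:310,170:380],None,fx=3.5,fy=3.3,interpolation=cv2.INTER_CUBIC))
E
```

```text
dock [638.62599031   6.55162336  -1.49635374] [[-0.1, -0.6], [-0.8, 0.8], [-0.2, 1.6], [-1.4, -0.8], [1.1, -0.3], [-3.2, -1.4], [0.0, -3.4], [1.8, -2.8]]
module [433.73422407 103.51645703  -7.85725002] [[-0.1, -0.6], [0.8, -0.7], [0.5, -1.3], [-2.4, -0.6], [0.5, 2.3], [0.5, -3.0], [0.8, -1.9], [1.3, 2.5]]
-20 [361. 178.] [363. 180.]
-10 [369. 176.] [371. 178.]
0 [378. 175.] [379. 176.]
10 [386. 173.] [388. 174.]
20 [394. 171.] [396. 172.]
30 [403. 169.] [404. 170.]
40 [411. 167.] [413. 168.]
50 [420. 165.] [421. 167.]
60 [428. 163.] [430. 165.]
```

View pics/ov.png

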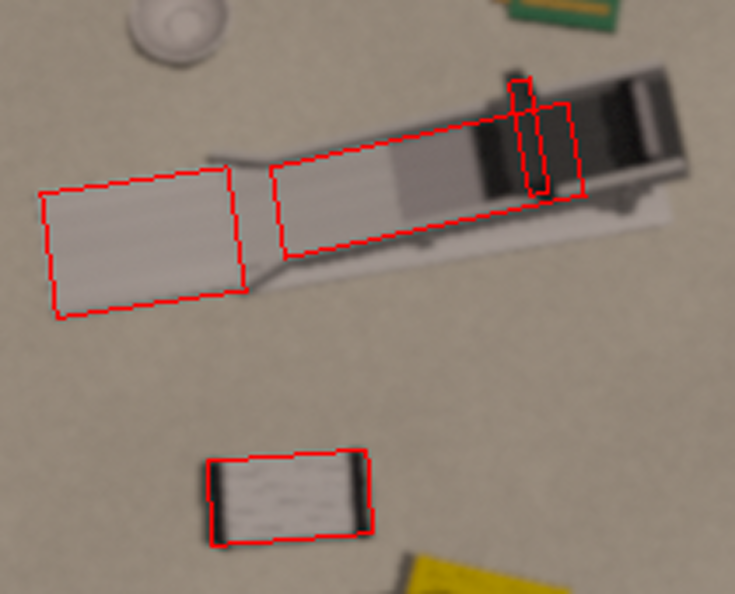

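```bash
cat >> h.py <<'E'
def go(P,Rt,sgn=None):
    s=monitor.get_state(); R0=rot(s['tcp_rot'])
    d=R0.T@(np.array(P)-s['tcp_pos'])/1000; w=Rn.from_matrix(R0.T@Rt).as_rotvec()
    print('shift',d.round(4),'turn',w.round(4),'|rot|deg',np.degrees(np.linalg.norm(w)).round(1),'t',round(s['time_s'],2),'tcp',s['tcp_pos'].round(1),'grip',round(s['grip_width'],1),'F',s['wrist_force'].round(1))
def frame(yaw,tilt=0,s=1): # tool z along s*heading, tool x down, tilted tips forward
    h=np.array([np.cos(yaw),np.sin(yaw),0]); z=np.array([0,0,1.])
    zt=s*(np.cos(tilt)*h+np.sin(tilt)*z); xt=np.sin(tilt)*h-np.cos(tilt)*z
    return np.c_[xt,np.cross(zt,xt),zt]
E
python3 - <<'E'
from h import *
s=monitor.get_state();print(rot(s['tcp_rot']).round(2))
q=np.load('mod.npy');o=np.load('dock.npy');yaw=q[2]+2*np.pi
for sg in (1,-1):
    go([q[0],q[1],150],frame(yaw,0,sg),sg)
print(cam('wrist')['mount'].round(2))
E
```

```text
[[ 0.    0.32 -0.95]
 [ 0.   -0.95 -0.32]
 [-1.   -0.   -0.  ]]
shift [ 0.0813 -0.5097 -0.4441] turn [-1.2427 -0.      0.    ] |rot|deg 71.2 t 1.4 tcp [ 175.5 -521.2  231.3] grip 85.4 F [0.  0.7 0. ]
shift [ 0.0813 -0.5097 -0.4441] turn [1.8989 0.     0.    ] |rot|deg 108.8 t 1.4 tcp [ 175.5 -521.2  231.3] grip 85.4 F [0.  0.7 0. ]
[[  -0.     -0.29    0.96 -143.22]
 [   1.      0.      0.     -0.39]
 [  -0.      0.96    0.29  -72.78]
 [   0.      0.      0.      1.  ]]
```

```bash
python3 -m jog '[[[0.0854,0.03,-0.25,-0.22,-0.6,0,0],[0.0854,0.03,-0.25,-0.22,-0.6,0,0],[0.0854,0.03,-0.25,-0.22,-0.6,0,0],[0.0854,0.03,-0.25,-0.22,-0.6,0,0],[0.0854,0.081,-0.51,-0.444,-1.243,0,0],[0.0854,0.081,-0.51,-0.444,-1.243,0,0],[0.0854,0.081,-0.51,-0.444,-1.243,0,0],[0.0854,0.081,-0.51,-0.444,-1.243,0,0],[0.0854,0.081,-0.51,-0.444,-1.243,0,0],[0.0854,0.081,-0.51,-0.444,-1.243,0,0],[0.0854,0.081,-0.51,-0.444,-1.243,0,0],[0.0854,0.081,-0.51,-0.444,-1.243,0,0]]]' 40
python3 - <<'E'
from h import *
q=np.load('mod.npy');o=np.load('dock.npy');yaw=q[2]+2*np.pi
go([q[0],q[1],150],frame(yaw))
c=cam('wrist');img=c['color'].copy()
m=[[-50,28,42],[50,28,42],[50,-28,42],[-50,-28,42]]
cv2.polylines(img,[proj(c,dockW(q,m)).round().astype(int)],True,(0,0,255),1)
cv2.imwrite('pics/w1.png',img)
E
```

```text
time_s: 2.95
tcp_pos: [434.0, 106.9, 149.6]
tcp_rot: [0.5, 0.499, 0.501, -0.499]
wrist_force: [-0.1, -1.0, 0.1]
grip_width: 85.7
shift [-0.0004 -0.0002  0.0034] turn [ 0.0057 -0.0004  0.0008] |rot|deg 0.3 t 2.95 tcp [434.  106.9 149.6] grip 85.7 F [-0.1 -1.   0.1]
```

View pics/w1.png

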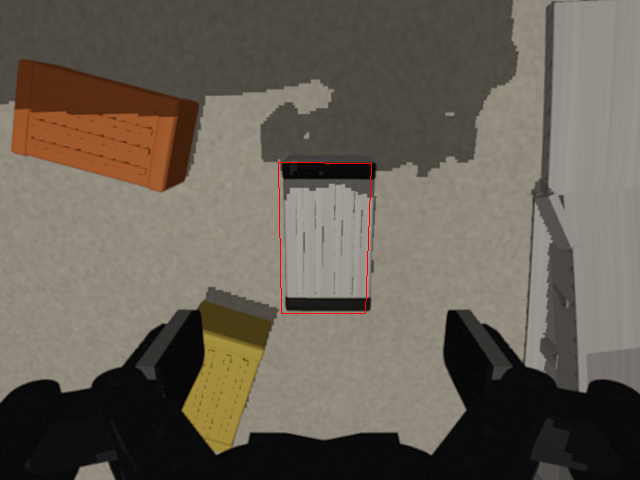

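Silver module under the gripper at (285–374, 162–310), within 2 mm of the estimate. Yellow and orange are clear of the fingers.

```bash
python3 -m jog '[[[0.0854,0.05,0.0015,0.0035,0,0,0],[0.0854,0.1,0.0015,0.0035,0,0,0],[0.0854,0.13,0.0015,0.0035,0,0,0],[0.0854,0.143,0.0015,0.0035,0,0,0],[0.0854,0.143,0.0015,0.0035,0,0,0],[0.04,0.143,0.0015,0.0035,0,0,0],[0.04,0.143,0.0015,0.0035,0,0,0],[0.04,0.143,0.0015,0.0035,0,0,0],[0.04,0.143,0.0015,0.0035,0,0,0],[0.04,0.143,0.0015,0.0035,0,0,0],[0.04,0.143,0.0015,0.0035,0,0,0],[0.04,0.143,0.0015,0.0035,0,0,0]]]' 40
python3 - <<'E'
from h import *
o=np.load('dock.npy')
P=dockW(o,[-180,0,0])[0];print(P)
go([P[0],P[1],80],frame(o[2]))
E
```

```text
time_s: 4.5
tcp_pos: [436.0, 100.2, 8.6]
tcp_rot: [0.5, 0.501, 0.498, -0.5]
wrist_force: [0.1, -2.3, 5.7]
grip_width: 55.7
[625.23869808 186.05310081   0.        ]
shift [-0.0709  0.1892 -0.0864] turn [-0.0774  0.0004 -0.0027] |rot|deg 4.4 t 4.5 tcp [436.  100.2   8.6] grip 55.7 F [ 0.1 -2.3  5.7]
```

```bash
python3 -m jog '[[[0.04,-0.04,0,0,0,0,0],[0.04,-0.075,0,0,0,0,0],[0.04,-0.075,0.05,-0.023,-0.02,0,0],[0.04,-0.075,0.1,-0.046,-0.04,0,0],[0.04,-0.075,0.15,-0.069,-0.06,0,0],[0.04,-0.075,0.18,-0.083,-0.077,0,0],[0.04,-0.075,0.189,-0.085,-0.077,0,0],[0.04,-0.075,0.189,-0.085,-0.077,0,0],[0.04,-0.075,0.189,-0.085,-0.077,0,0]]]' 40
python3 - <<'E'
from h import *
o=np.load('dock.npy')
P=dockW(o,[-178,0,0])[0]
go([P[0],P[1],22],frame(o[2]))
c=cam('wrist');img=c['color'].copy()
def poly(X,k=(0,0,255)):cv2.polylines(img,[proj(c,X).round().astype(int)],True,k,1)
poly(dockW(o,[[-248,45,12],[-124,45,12],[-124,-45,12],[-248,-45,12]]))
poly(rampW(o,[[-90,32.5,25],[40,32.5,25],[40,-32.5,25],[-90,-32.5,25]]))
cv2.imwrite('pics/w2.png',img)
E
```

```text
time_s: 5.62
tcp_pos: [623.2, 184.3, 82.4]
tcp_rot: [0.518, 0.481, 0.518, -0.482]
wrist_force: [0.2, 0.6, -6.7]
grip_width: 55.4
shift [0.0604 0.0023 0.0004] turn [-0.0007  0.0002  0.001 ] |rot|deg 0.1 t 5.62 tcp [623.2 184.3  82.4] grip 55.4 F [ 0.2  0.6 -6.7]
```

View pics/w2.png

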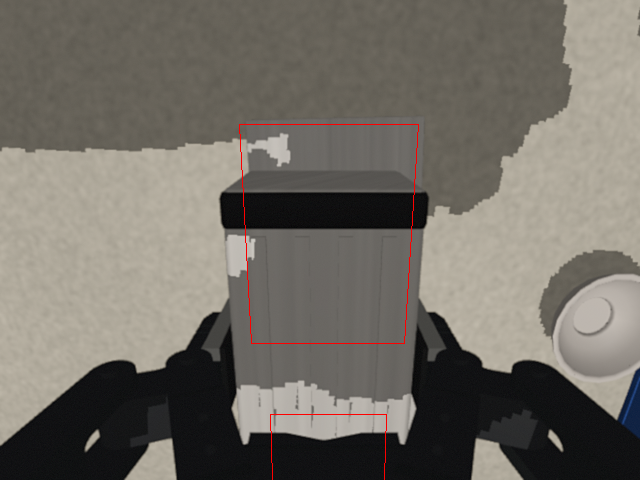

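```bash
python3 -m jog '[[[0.04,0.02,0.004,-0.001,0,0,0],[0.04,0.04,0.004,-0.001,0,0,0],[0.04,0.053,0.004,-0.001,0,0,0],[0.04,0.058,0.004,-0.001,0,0,0],[0.04,0.061,0.004,-0.001,0,0,0],[0.04,0.061,0.004,-0.001,0,0,0],[0.07,0.061,0.004,-0.001,0,0,0],[0.0854,0.061,0.004,-0.001,0,0,0],[0.0854,0.061,0.004,-0.001,0,0,0],[0.0854,0.061,0.004,-0.001,0,0,0],[0.0854,0.061,0.004,-0.001,0,0,0]]]' 40
python3 - <<'E'
from h import *
s=monitor.get_state();print(s['time_s'],s['tcp_pos'].round(1))
E
python3 -m jog '[[[0.0854,-0.03,0,0,0,0,0],[0.0854,-0.08,0,0,0,0,0],[0.0854,-0.11,0,-0.03,0,0,0],[0.0854,-0.11,0,-0.08,0,0,0],[0.05,-0.11,0,-0.09,0,0,0],[0.015,-0.11,0,-0.09,0,0,0],[0.015,-0.11,0,-0.09,0,0,0],[0.015,-0.11,0,-0.09,0,0,0],[0.015,-0.11,0,-0.09,0,0,0]]]' 40
python3 - <<'E'
from h import *
o=np.load('dock.npy').copy(); h=np.array([np.cos(o[2]),np.sin(o[2])]);n=np.array([-h[1],h[0]])
o[:2]+=2*n-2*h; np.save('dock2.npy',o); print(o)
P=dockW(o,[-260,0,18])[0]
go(P,frame(o[2],0.244))
c=cam('wrist');img=c['color'].copy()
cv2.imwrite('pics/w3.png',img); np.savez('w3.npz',**c)
def poly(X,k=(0,0,255)):cv2.polylines(img,[proj(c,X).round().astype(int)],True,k,1)
poly(dockW(o,[[-248,45,12],[-124,45,12],[-124,-45,12],[-248,-45,12]]))
poly(dockW(o,[[-230,28,54],[-130,28,54],[-130,-28,54],[-230,-28,54]]),(0,255,0))
poly(rampW(o,[[-90,32.5,25],[40,32.5,25],[40,-32.5,25],[-90,-32.5,25]]))
cv2.imwrite('pics/w3o.png',img)
E
```

```text
time_s: 7.05
tcp_pos: [628.2, 186.0, 21.4]
tcp_rot: [0.518, 0.481, 0.518, -0.481]
wrist_force: [0.3, 0.6, -0.4]
grip_width: 85.6
7.05 [628.2 186.   21.4]
time_s: 8.18
tcp_pos: [621.8, 274.9, 131.2]
tcp_rot: [0.518, 0.481, 0.518, -0.481]
wrist_force: [0.0, 0.4, -0.2]
grip_width: 15.1
[640.47170348   8.69483191  -1.49635374]
shift [ 0.1132 -0.0011  0.0069] turn [-0.0015 -0.2439  0.0003] |rot|deg 14.0 t 8.18 tcp [621.8 274.9 131.2] grip 15.1 F [ 0.   0.4 -0.2]
```

View pics/w3o.png

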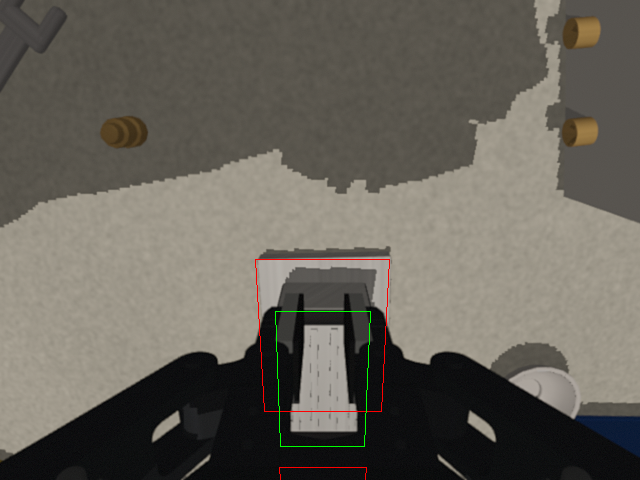

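Foot outline fits the model and the module stands inside it (cap at (325,320) between the fingers); brass adapter (123,131) is clear. Going down behind it.

```bash
python3 -m jog '[[[0.015,0,-0.001,0.004,0,-0.15,0],[0.015,0.03,-0.001,0.005,0,-0.244,0],[0.015,0.07,-0.001,0.006,0,-0.244,0],[0.015,0.1,-0.001,0.007,0,-0.244,0],[0.015,0.114,-0.001,0.007,0,-0.244,0],[0.015,0.114,-0.001,0.007,0,-0.244,0],[0.015,0.114,-0.001,0.007,0,-0.244,0]]]'
cat > st.py <<'E'
from h import *
o=np.load('dock2.npy');s=monitor.get_state();R=rot(s['tcp_rot'])
d=Rn.from_euler('z',o[2]).as_matrix().T@(s['tcp_pos']-[o[0],o[1],0]); r=RR.T@(d-[0,0,33.5])
print('dock',d.round(1),'ramp',r.round(1),'t',round(s['time_s'],2),'F ramp',(RR.T@Rn.from_euler('z',o[2]).as_matrix().T@s['wrist_force']).round(1))
E
python3 st.py
```

```text
time_s: 9.1
tcp_pos: [621.8, 268.9, 18.7]
tcp_rot: [0.578, 0.42, 0.451, -0.536]
wrist_force: [-0.4, -0.1, 0.1]
grip_width: 14.7
dock [-260.8    0.8   18.7] ramp [-256.7    0.8   48.7] t 9.1 F ramp [ 0.1 -0.4  0.1]
```

```bash
python3 -m jog '[[[0.015,0.001,0,0.004,0,0,0],[0.015,0.002,0,0.008,0,0,0],[0.015,0.003,0,0.012,0,0,0],[0.015,0.004,0,0.016,0,0,0],[0.015,0.005,0,0.02,0,0,0],[0.015,0.006,0,0.024,0,0,0],[0.015,0.007,0,0.028,0,0,0],[0.015,0.008,0,0.032,0,0,0],[0.015,0.009,0,0.036,0,0,0],[0.015,0.01,0,0.04,0,0,0]]]'
python3 st.py
```

```text
time_s: 10.35
tcp_pos: [624.1, 227.4, 17.2]
tcp_rot: [0.577, 0.419, 0.451, -0.536]
wrist_force: [-0.2, 3.8, 0.5]
grip_width: 15.0
dock [-219.3   -0.    17.2] ramp [-216.7   -0.    37.2] t 10.35 F ramp [-3.6  0.   1.5]
```

```bash
python3 -m jog '[[[0.015,0.001,0,0.004,0,0,0],[0.015,0.002,0,0.008,0,0,0],[0.015,0.003,0,0.012,0,0,0],[0.015,0.004,0,0.016,0,0,0],[0.015,0.005,0,0.02,0,0,0],[0.015,0.006,0,0.024,0,0,0],[0.015,0.007,0,0.028,0,0,0],[0.015,0.008,0,0.032,0,0,0],[0.015,0.009,0,0.036,0,0,0],[0.015,0.01,0,0.04,0,0,0],[0.015,0.011,0,0.044,0,0,0],[0.015,0.012,0,0.048,0,0,0]]]'
python3 st.py
```

```text
time_s: 11.85
tcp_pos: [627.7, 177.9, 17.1]
tcp_rot: [0.577, 0.419, 0.451, -0.536]
wrist_force: [0.7, 2.3, -1.1]
grip_width: 14.6
dock [-1.697e+02 -1.000e-01  1.710e+01] ramp [-1.686e+02 -1.000e-01  2.510e+01] t 11.85 F ramp [-2.4  0.9 -0.6]
```

```bash
python3 -m jog '[[[0.015,0.001,0,0.004,0,0,0],[0.015,0.002,0,0.008,0,0,0],[0.015,0.003,0,0.012,0,0,0],[0.015,0.004,0,0.016,0,0,0],[0.015,0.005,0,0.02,0,0,0],[0.015,0.006,0,0.024,0,0,0]]]'
python3 st.py
python3 -m jog '[[[0.015,0.001,0,0.004,0,0,0],[0.015,0.002,0,0.008,0,0,0],[0.015,0.003,0,0.012,0,0,0],[0.015,0.004,0,0.016,0,0,0],[0.015,0.005,0,0.02,0,0,0]]]'
python3 st.py
```

```text
time_s: 12.6
tcp_pos: [629.6, 153.3, 17.1]
tcp_rot: [0.577, 0.419, 0.451, -0.536]
wrist_force: [-0.3, 3.4, -2.2]
grip_width: 15.2
dock [-1.45e+02 -1.00e-01  1.71e+01] ramp [-1.447e+02 -1.000e-01  1.910e+01] t 12.6 F ramp [-3.9 -0.1 -1.3]
time_s: 13.22
tcp_pos: [631.7, 133.4, 17.8]
tcp_rot: [0.578, 0.42, 0.451, -0.535]
wrist_force: [-0.0, 6.2, 2.0]
grip_width: 15.2
dock [-125.     0.5   17.8] ramp [-125.1    0.5   15. ] t 13.22 F ramp [-5.5  0.4  3.4]
```

```bash
python3 -m jog '[[[0.015,0,0,0.004,0,0,0],[0.015,0,0,0.008,0,0,0],[0.015,0,0,0.012,0,0,0],[0.015,0,0,0.016,0,0,0],[0.015,0,0,0.02,0,0,0],[0.015,0,0,0.024,0,0,0],[0.015,0,0,0.028,0,0,0],[0.015,0,0,0.032,0,0,0],[0.015,0,0,0.036,0,0,0],[0.015,0,0,0.04,0,0,0],[0.015,0,0,0.044,0,0,0],[0.015,0,0,0.048,0,0,0]]]'
python3 st.py
python3 - <<'E'
from h import *
a=cam('top')['color'][130:240,160:380]; b=cam('side')['color'][170:380,220:330]
a=cv2.resize(a,(660,330),interpolation=cv2.INTER_CUBIC)
cv2.imwrite('pics/r1.png',a)
E
```

```text
time_s: 14.72
tcp_pos: [634.9, 86.8, 29.3]
tcp_rot: [0.578, 0.419, 0.451, -0.536]
wrist_force: [0.3, 5.9, 0.8]
grip_width: 15.0
dock [-78.3   0.3  29.3] ramp [-77.    0.3  14.9] t 14.72 F ramp [-5.5  0.7  2.2]
```

View pics/r1.png

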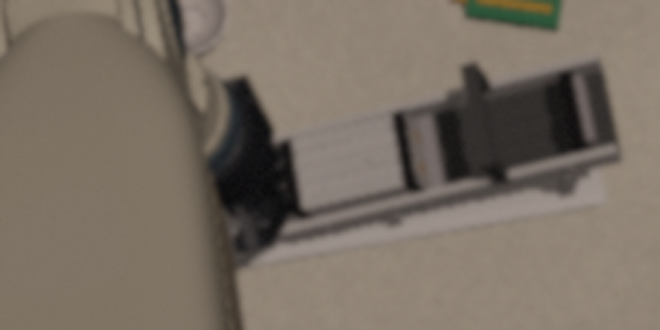

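```bash
python3 -m jog '[[[0.015,0,0,0.004,0,0,0],[0.015,0,0,0.008,0,0,0],[0.015,0,0,0.012,0,0,0],[0.015,0,0,0.016,0,0,0],[0.015,0,0,0.02,0,0,0],[0.015,0,0,0.024,0,0,0],[0.015,0,0,0.028,0,0,0],[0.015,0,0,0.032,0,0,0],[0.015,0,0,0.036,0,0,0],[0.015,0,0,0.04,0,0,0],[0.015,0,0,0.044,0,0,0]]]'
python3 st.py
python3 -m jog '[[[0.015,0,0,0.004,0,0,0],[0.015,0,0,0.008,0,0,0],[0.015,0,0,0.012,0,0,0],[0.015,0,0,0.016,0,0,0],[0.015,0,0,0.02,0,0,0],[0.015,0,0,0.024,0,0,0],[0.015,0,0,0.028,0,0,0],[0.015,0,0,0.032,0,0,0]]]'
python3 st.py
python3 - <<'E'
from h import *
T=cam('top');S=cam('side')
a=cv2.resize(T['color'][130:240,230:380],(750,550),interpolation=cv2.INTER_CUBIC)
cv2.imwrite('pics/r2.png',a)
E
```

```text
time_s: 16.2
tcp_pos: [637.9, 43.9, 39.4]
tcp_rot: [0.577, 0.419, 0.451, -0.536]
wrist_force: [2.0, 4.7, -2.1]
grip_width: 15.1
dock [-35.3   0.1  39.4] ramp [-32.9   0.1  14.2] t 16.2 F ramp [-4.9  2.4 -1. ]
time_s: 17.2
tcp_pos: [640.2, 13.0, 47.6]
tcp_rot: [0.578, 0.419, 0.451, -0.536]
wrist_force: [0.7, 5.1, 1.9]
grip_width: 15.1
dock [-4.3  0.1 47.6] ramp [-0.7  0.1 14.7] t 17.2 F ramp [-4.4  1.1  3.1]
```

View pics/r2.png

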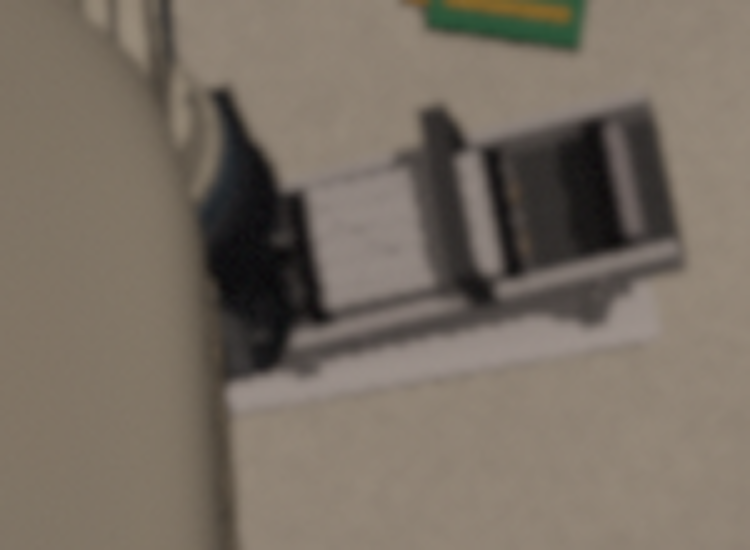

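```bash
python3 - <<'E'
from h import *
o=np.load('dock2.npy');T=cam('top')
f=lambda X:((proj(T,rampW(o,X))-[230,130])*5).round()
print('mod front',f([[110,28,51],[110,-28,51],[10,28,51],[10,-28,51]]).tolist())
for x in (130,135,140,145,150,155): print(x,f([[x,29,1],[x,29,31],[x,-29,31]]).tolist())
T0=cv2.imread('pics/top0.png')
g=lambda X:proj(T,rampW(o,X)).round(1)
print('lip px',[(x,g([x,0,7]).tolist()) for x in (30,35,40,45,50)])
print('plate start -10',g([-10,0,9]))
p0,p1=proj(T,rampW(o,[[-30,0,8],[75,0,4]]))
L=[ [int(v) for v in (0,)] ]
for k in np.linspace(0,1,43):
    u,v=p0+(p1-p0)*k; print(round(-30+105*k),int(cv2.getRectSubPix(T0,(1,1),(float(u),float(v))).mean()),end=' | ')
E
```

```text
mod front [[492.0, 142.0], [513.0, 265.0], [273.0, 194.0], [292.0, 315.0]]
130 [[558.0, 162.0], [545.0, 143.0], [568.0, 268.0]]
135 [[569.0, 159.0], [556.0, 140.0], [579.0, 266.0]]
140 [[580.0, 157.0], [568.0, 137.0], [590.0, 263.0]]
145 [[591.0, 154.0], [579.0, 135.0], [601.0, 261.0]]
150 [[602.0, 152.0], [590.0, 132.0], [613.0, 258.0]]
155 [[613.0, 149.0], [601.0, 129.0], [624.0, 256.0]]
lip px [(30, [[300.4, 183.7]]), (35, [[302.5, 183.2]]), (40, [[304.6, 182.8]]), (45, [[306.8, 182.3]]), (50, [[308.9, 181.8]])]
plate start -10 [[283.4 187.3]]
-30 136 | -28 137 | -25 137 | -22 137 | -20 137 | -18 137 | -15 134 | -12 126 | -10 118 | -8 114 | -5 112 | -3 112 | 0 113 | 2 113 | 5 113 | 7 113 | 10 113 | 12 112 | 15 112 | 17 111 | 20 112 | 22 111 | 25 112 | 27 112 | 30 110 | 32 110 | 35 111 | 38 110 | 40 104 | 42 88 | 45 64 | 47 41 | 50 29 | 52 26 | 55 26 | 57 26 | 60 32 | 62 41 | 65 46 | 67 48 | 70 49 | 72 49 | 75 50 |
```

Lip edge measured at ramp x ≈ 45 mm; module's front cap at (508,210) in the crop, past the crossbar, with the stop ahead at about (580,190). About 35 mm to go.

```bash
python3 -m jog '[[[0.015,0,0,0.004,0,0,0],[0.015,0,0,0.008,0,0,0],[0.015,0,0,0.012,0,0,0],[0.015,0,0,0.016,0,0,0],[0.015,0,0,0.02,0,0,0],[0.015,0,0,0.024,0,0,0],[0.015,0,0,0.026,0,0,0],[0.015,0,0,0.028,0,0,0]]]'
python3 st.py
python3 -m jog '[[[0.015,0,0,0.001,0,0,0],[0.015,0,0,0.002,0,0,0]]]' >/dev/null; python3 st.py
python3 -m jog '[[[0.015,0,0,0.001,0,0,0],[0.015,0,0,0.002,0,0,0]]]' >/dev/null; python3 st.py
```

```text
time_s: 18.35
tcp_pos: [642.0, -14.2, 53.9]
tcp_rot: [0.577, 0.419, 0.451, -0.536]
wrist_force: [0.8, 2.1, -3.4]
grip_width: 14.9
dock [22.9 -0.2 53.9] ramp [27.2 -0.2 14.2] t 18.35 F ramp [-2.8  0.9 -2.8]
dock [24.8 -0.1 54.3] ramp [29.1 -0.1 14.2] t 18.6 F ramp [-3.3 -0.1 -1.4]
dock [26.7 -0.1 54.8] ramp [31.1 -0.1 14.2] t 18.85 F ramp [-2.8 -1.3 -2.4]
```

```bash
for i in 1; do python3 -m jog '[[[0.015,0,0,0.0005,0,0,0],[0.015,0,0,0.001,0,0,0]]]' >/dev/null; python3 st.py
python3 -m jog '[[[0.015,0,0,0.0005,0,0,0],[0.015,0,0,0.001,0,0,0]]]' >/dev/null; python3 st.py
python3 -m jog '[[[0.015,0,0,0.0005,0,0,0],[0.015,0,0,0.001,0,0,0]]]' >/dev/null; python3 st.py; done
```

```text
dock [27.7 -0.1 55.1] ramp [32.1 -0.1 14.3] t 19.1 F ramp [-2.8  1.  -1.4]
dock [28.7 -0.2 55.3] ramp [33.1 -0.2 14.2] t 19.35 F ramp [-2.5  0.6 -3.2]
dock [29.7 -0.1 55.6] ramp [34.1 -0.1 14.3] t 19.6 F ramp [-3.  -0.5 -1.1]
```

```bash
python3 -m jog '[[[0.015,0,0,0.0005,0,0,0],[0.015,0,0,0.001,0,0,0]]]' >/dev/null; python3 st.py
python3 -m jog '[[[0.015,0,0,0.0005,0,0,0],[0.015,0,0,0.001,0,0,0]]]' >/dev/null; python3 st.py
python3 - <<'E'
from h import *
T=cam('top')
a=cv2.resize(T['color'][130:240,230:380],(750,550),interpolation=cv2.INTER_CUBIC)
cv2.imwrite('pics/r3.png',a)
E
```

```text
dock [30.6 -0.1 55.8] ramp [35.  -0.1 14.3] t 19.85 F ramp [-5.3  0.2 -1.5]
dock [30.7 -0.3 55.9] ramp [35.2 -0.3 14.3] t 20.1 F ramp [-9.5 -0.4  0.7]
```

View pics/r3.png

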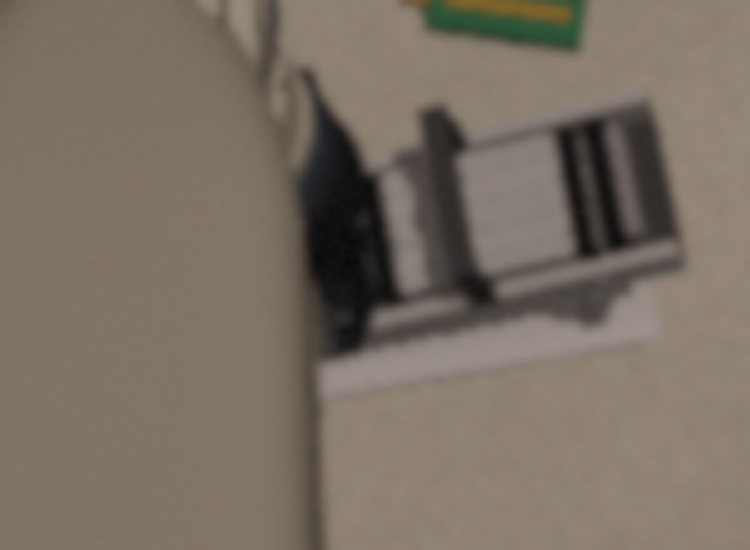

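```bash
python3 -m jog '[[[0.015,0,0,-0.002,0,0,0],[0.015,0,0,-0.005,0,0,0],[0.015,0,0,-0.01,0,0,0],[0.015,-0.0,0,-0.02,0,0,0],[0.015,0,0,-0.03,0,0,0],[0.015,0,0,-0.04,0,0,0],[0.015,0,0,-0.04,0,0,0]]]' >/dev/null; python3 st.py
python3 - <<'E'
from h import *
o=np.load('dock2.npy')
c=cam('wrist');img=c['color'].copy()
def poly(x,z,t,k):
    X=np.array([[-50,28,21],[50,28,21],[50,-28,21],[-50,-28,21.]])@Rn.from_euler('y',t).as_matrix().T+[x,0,z]
    cv2.polylines(img,[proj(c,rampW(o,X)).round().astype(int)],True,k,1)
poly(97,21,0,(0,255,0)); poly(97,24.5,.07,(0,0,255))
cv2.imwrite('pics/w4.png',img)
E
```

```text
dock [-8.2 -0.3 46. ] ramp [-5.  -0.3 14.2] t 21.02 F ramp [1.  0.2 0.1]
```

View pics/w4.png

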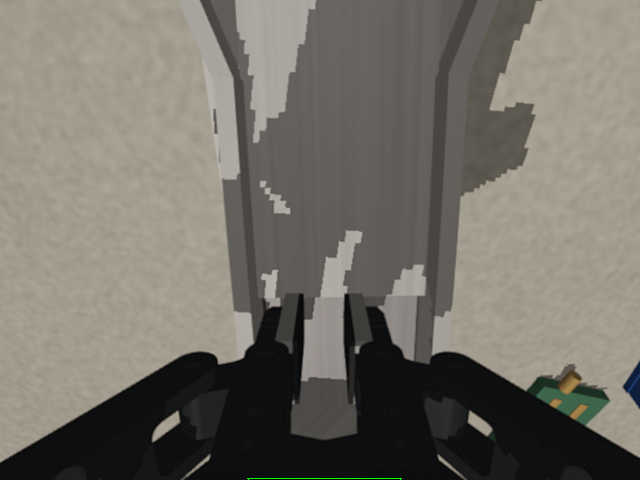

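```bash
python3 -m jog '[[[0.015,-0.03,0,-0.01,0,0,0],[0.015,-0.08,0,-0.03,0,0,0],[0.015,-0.12,0,-0.045,0,-0.15,0],[0.015,-0.12,0,-0.045,0,-0.3,0],[0.015,-0.12,0,-0.045,0,-0.45,0],[0.015,-0.12,0,-0.045,0,-0.5,0],[0.015,-0.12,0,-0.045,0,-0.5,0],[0.015,-0.12,0,-0.045,0,-0.5,0]]]' >/dev/null; python3 st.py
python3 - <<'E'
from h import *
o=np.load('dock2.npy')
c=cam('wrist');img=c['color'].copy(); cv2.imwrite('pics/w5raw.png',img); np.savez('w5.npz',**c); np.savez('t5.npz',**cam('top')); np.savez('s5.npz',**cam('side'))
big=lambda p:p
def poly(x,z,t,k):
    X=np.array([[-50,28,21],[50,28,21],[50,-28,21],[-50,-28,21.]])@Rn.from_euler('y',t).as_matrix().T+[x,0,z]
    cv2.polylines(img,[proj(c,rampW(o,X)).round().astype(int)],True,k,1)
poly(97,21,0,(0,255,0)); poly(97,24.5,.07,(0,0,255))
cv2.imwrite('pics/w5.png',img)
E
```

```text
dock [-7.960e+01  1.000e-01  1.523e+02] ramp [-4.850e+01  1.000e-01  1.345e+02] t 22.07 F ramp [-0.7  0.9  1. ]
```

View pics/w5.png

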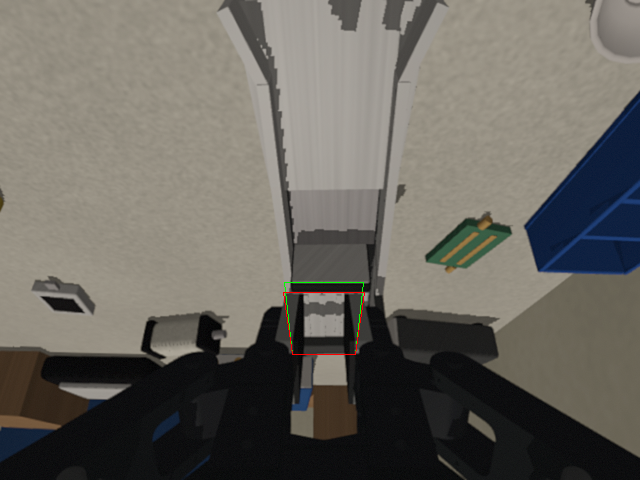

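```bash
python3 - <<'E'
from h import *
o=np.load('dock2.npy'); c=dict(np.load('w5.npz')); c['k1']=float(c['k1'])
g=c['color'].mean(2)[:,325:340].mean(1); print([(r,int(g[r])) for r in range(184,198)]);print([(r,int(g[r])) for r in range(236,300)])
f=lambda x,z:proj(c,rampW(o,[x,0,z]))[0,1].round(1)
print('plate start',f(-10,9),f(-10,7))
for x in (40,42,44,46,48,50): print(x,'z7',f(x,7),'seated top',f(x,42),'on plate top',f(x,49),'tail held 44',f(x,44))
E
```

```text
[(184, 156), (185, 156), (186, 156), (187, 156), (188, 155), (189, 146), (190, 134), (191, 130), (192, 131), (193, 131), (194, 131), (195, 131), (196, 130), (197, 130)]
[(236, 66), (237, 66), (238, 65), (239, 66), (240, 65), (241, 66), (242, 65), (243, 66), (244, 74), (245, 81), (246, 83), (247, 82), (248, 82), (249, 82), (250, 83), (251, 83), (252, 83), (253, 83), (254, 83), (255, 83), (256, 83), (257, 83), (258, 83), (259, 83), (260, 83), (261, 82), (262, 83), (263, 83), (264, 83), (265, 82), (266, 82), (267, 82), (268, 82), (269, 82), (270, 82), (271, 82), (272, 82), (273, 82), (274, 82), (275, 82), (276, 82), (277, 83), (278, 82), (279, 82), (280, 85), (281, 102), (282, 108), (283, 57), (284, 15), (285, 21), (286, 24), (287, 23), (288, 23), (289, 22), (290, 18), (291, 32), (292, 94), (293, 145), (294, 142), (295, 143), (296, 150), (297, 150), (298, 150), (299, 151)]
plate start 189.2 187.3
40 z7 240.0 seated top 276.0 on plate top 283.9 tail held 44 278.2
42 z7 241.9 seated top 277.8 on plate top 285.7 tail held 44 280.0
44 z7 243.7 seated top 279.6 on plate top 287.5 tail held 44 281.9
46 z7 245.6 seated top 281.4 on plate top 289.3 tail held 44 283.7
48 z7 247.4 seated top 283.2 on plate top 291.1 tail held 44 285.4
50 z7 249.2 seated top 285.0 on plate top 292.9 tail held 44 287.2
```

Rear edge check: lip line at row 244.3 puts the lip at 44.7 mm. The module's rear top edge at rows 281–283 matches the seated height (281–283), not riding on the plate (288). The robot is clear, so I'm handing in.

```bash
python3 -c "
from station import arm
print(arm.job_done())"
```

```text
the job is handed in; nothing more can be done
None
```

I placed the silver module on the foot, let go of it, and pushed it up the ramp from behind with nearly closed fingers held square to the slope. I handed the job in at about 22 s; it reports no verdict.

- **Pushing:** The wrist force along the slope read 3 to 5.5 N. It rose to 9.5 N at the end, when the module met the end stop, and I then drew the pusher back. I only read the force at the end of each move, so short peaks would not show.
- **Seating:** The last wrist picture puts the lip at about ramp x = 45 mm and the module's rear edge about 2 mm beyond it. The rear edge's height matches the seated position; riding on the plate would have shown it about 6 pixels lower in the picture.
- **Not checked:** I took no separate measurement of the module's tilt, its sideways position or the front end's height. I also did not measure the bench items again, though the gripper kept clear of them.
- **Disagreement:** The wrist camera placed the cradle 2 to 3 mm from where the top and side cameras did. I corrected for it before the push, and the later pictures agreed with the correction.

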